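# Put the water filter on bypass

## Robot

A 7-joint arm with a two-finger parallel gripper is mounted at the origin on the work surface. World frame = base frame: x ahead of the robot, y to its left, z up, the work surface at z = 0. Lengths are in mm, angles in rad, forces in N, time in s.
With the tool pointing down it reaches from about 425 to 1025 mm from the base axis. Payload 9.4 kg.
Tool frame: the origin (TCP) lies at the very end of the fingers, on their centre line; the grasp point (between the pads) lies 19 mm behind it; z points along the fingers, y is the line along which they close (so a half turn about z gives the same grasp; the last joint's range is limited). The gripper opens to 93 mm and grips with 3 to 60 N. Pads are 15 mm wide; open, the fingers measure 128 mm over their backs; the gripper's body (75 mm by 188 mm) begins 65 mm behind the grasp point.
Start: joints at [1.124, 0.599, -0.003, 1.599, 0.002, 0.943, -0.08], TCP at [262.026, -675.993, 218.618] pointing down, gripper open.
Joint ranges: [-2.57, 2.57], [-0.35, 1.97], [-1.29, 1.29], [0.11, 2.56], [-1.05, 4.19], [0.11, 1.86], [-2.63, 2.63]. Speed limits (rad/s): [2.22, 2.22, 3.01, 3.01, 3.14, 3.14, 3.14].

## Interface

Orientations are given as a 3x3 rotation matrix whose columns are the frame's x, y, z axes.
In Python, from workcell import arm gives the robot as it stands.
- The arm moves only by the shell command python3 -m handwheel 'ROWS' [OPENING] [FORCE]. ROWS is JSON, a list of rows, each an object with "linear": the shift along the tool's x, y, z in units of 60 mm (1.0 is 60 mm), a list of three; "spin": the turn about the tool's z in degrees. In form: [{"linear": [x, y, z], "spin": spin}, ...]. A call has 1 to 5 rows; each row shifts and turns the commanded pose from where the row before left it, along the tool's axes as they then stand; what a row does not reach is not made up. A row lasts 1/8 s, in which the tool goes at most 62.5 mm and 10.7 degrees, less where a joint would pass 70% of its speed; a pose out of reach is approached as far as the arm can. A call is refused whole if a number of a shift passes 1 or a number of a turn 10.7, either way. A call with a gripper value outside its range is refused whole. OPENING is the opening, from 0 (shut) to 1 (fully open), set as the call begins (- or left out, the last holds). The fingers move at their own pace and stop on an object; FORCE is the grip in N (left out, the last holds). Time passes only in rows, so rows that do not move let the fingers close. It gives the time, the measured TCP pose, the force, the opening and the grip force at its end, in the units of the state.
- arm.read_state(): the state, without advancing time (a new reading comes with each control period).
- arm.camera(name): name is "scene" or "top" or "wrist"; returns (picture, depth): 420x560x3 uint8, red, green, blue; 420x560 float32, mm along the optical axis (not along the pixel's ray), 0 where there is no reading.
- arm.camera_model(name): a dict with "camera_matrix" (3x3 intrinsics, pixels), "k1" (the pictures are not rectified: a ray, as slopes to the right and down, at radius r is drawn at 1 + k1 r^2 times it, then the intrinsics apply), "eye" and "rotation" of the camera in the world; the wrist camera has in their place "mount" (4x4, takes a point from camera to tool coordinates, whose origin is the TCP and whose axes are the flange's). Camera axes: x right, y down, z forward; pixel columns grow to the right and rows downward; lengths in mm; the calibration is good to about 2 mm. A picture is of the moment at which its call begins: read the wrist's pose just before it. camera_model takes no time and is no camera call.
- arm.hand_in(): hands the job in; it is judged then, once.
The state is a dict: "time_s": time; "joint_positions": joint angles; "joint_velocities": joint speeds; "effort": joint torques, N m; "position": TCP position; "tcp_rot": TCP orientation; "contact_force": force on the tool from outside, world axes, zero at the start; "wrist_torque": the same for the moment, N m; "grip_width": finger opening in mm; "grasp_force": force on a finger pad.
Only numpy, scipy, OpenCV 4.12 (cv2) and the standard library are available. Lean on these libraries where they do the work, as an engineer would, in place of code of your own. Each camera call takes 0.05 s, during which the arm holds its last target. There are 200 camera calls.

## Task

Put the water filter on bypass, ready for a new cartridge, without cutting off the house: first push the red bypass lever fully open, in line with its pipe, then push the blue inlet lever fully shut, square across its pipe, and last the green outlet lever fully shut. Each is a quarter-turn valve that closes clockwise and opens counter-clockwise, seen from above: push the side of the lever with a fingertip, without gripping it. Leave the things standing around where they are.

Things in the scene. Friction and masses are not known exactly. Their poses are not given: they have to be found in the camera images.
- filter_unit: water filter on a white plate 360 x 540 x 8 mm, fixed. Origin on the counter, x away from the robot, y left. Steel housing along y at x = 135 mm, 100 mm thick, top at 118 mm, gauge on it to 182 mm. Main pipe along y at x = -95 mm, branch pipes along x at y = 160 and -160 mm; pipes 27 mm thick, axis 68 mm above the counter; valve bodies to 88 mm, glands to 102 mm; a blue arrow shows the flow
- bypass (a joint): opening of the bypass valve, rad: turn of its red lever about its upright stem, growing counter-clockwise seen from above, hard stops at 0 and 1.571. shut at 0: it points along the unit's +x (to the filter housing); open at 1.571: along the unit's +y (in line with the main run). Friction 0.4 N m (5 N at the sleeve); stays where left
- bypass_stem (a point): on the turning axis of the bypass valve (main run, between the two tees), at the height of the middle of the lever's sleeve (120 mm above the counter); axes as the filter unit's
- bypass_tip (a point): outer end of the red bypass lever, 103 mm from the stem axis, at mid thickness. The lever's red sleeve runs from 33 to 103 mm from the axis, 20 mm wide, 10 mm thick (115 to 125 mm above the counter); free space of 30 mm between it and the pipes
- inlet (a joint): opening of the inlet valve, rad: turn of its blue lever about its upright stem, growing counter-clockwise seen from above, hard stops at 0 and 1.571. shut at 0: it points along the unit's +y (square across its pipe, outwards); open at 1.571: along the unit's -x (in line with its pipe, to the robot). Friction 0.4 N m (5 N at the sleeve); stays where left
- inlet_stem (a point): on the turning axis of the inlet valve (left (+y) branch, between the main run and the filter housing), at the height of the middle of the lever's sleeve (120 mm above the counter); axes as the filter unit's
- inlet_tip (a point): outer end of the blue inlet lever, 103 mm from the stem axis, at mid thickness. The lever's blue sleeve runs from 33 to 103 mm from the axis, 20 mm wide, 10 mm thick (115 to 125 mm above the counter); free space of 30 mm between it and the pipes
- outlet (a joint): opening of the outlet valve, rad: turn of its green lever about its upright stem, growing counter-clockwise seen from above, hard stops at 0 and 1.571. shut at 0: it points along the unit's +y (square across its pipe, inwards to the middle); open at 1.571: along the unit's -x (in line with its pipe, to the robot). Friction 0.4 N m (5 N at the sleeve); stays where left
- outlet_stem (a point): on the turning axis of the outlet valve (right (-y) branch, between the main run and the filter housing), at the height of the middle of the lever's sleeve (120 mm above the counter); axes as the filter unit's
- outlet_tip (a point): outer end of the green outlet lever, 103 mm from the stem axis, at mid thickness. The lever's green sleeve runs from 33 to 103 mm from the axis, 20 mm wide, 10 mm thick (115 to 125 mm above the counter); free space of 30 mm between it and the pipes
- spray_bottle: lavender trigger spray bottle, 72 mm across, 233 mm tall, standing; origin under its centre
- peg_caddy: steel caddy full of wooden clothes pegs, 100 x 140 mm, box 75 mm tall, wire handle along its y up to 115 mm; origin under its centre
- jar_lid: grey silicone jar lid lying flat on the base plate between the filter's pipes, 90 mm across, 11 mm thick; origin under its centre
- red_tub: red plastic tub with a latched lid, 150 x 210 mm, 103 mm tall; origin under its centre
- new_cartridge: new filter cartridge standing on end, white pleats with blue end caps, 67 mm across, 250 mm tall; origin under its centre
- glass_jar: empty clear glass jar, 84 mm across, 115 mm tall; origin under its centre
There are look-alikes about, which are no part of the job. Several things have the shape of the jar_lid; the one meant has the colours described above. Leave any pink look-alike of the peg_caddy alone.

How it is judged (in metres and radians):
On the way, in this order (a step that is already met when the one before it is completed fails the run):
1. the bypass is fully open while inlet and outlet are still open (value of joint bypass above 1.47 rad and value of joint each of inlet, outlet above 1 rad), for 0.2 s.
2. the inlet is fully shut, bypass still open, outlet not yet shut (value of joint inlet below 0.1 rad and value of joint bypass above 1.47 rad and value of joint outlet above 1 rad), for 0.2 s.
3. the outlet is fully shut too (value of joint each of outlet, inlet below 0.1 rad and value of joint bypass above 1.47 rad), for 0.2 s.
At the end, for the whole second after the job is handed in: bypass open to within 0.1 rad of its stop (joint above 1.47), inlet and outlet shut to within 0.1 rad of theirs (below 0.10), everything at rest (all of step 3 and velocity of joint bypass between -0.05 and 0.05 rad/s and velocity of joint inlet between -0.05 and 0.05 rad/s and velocity of joint outlet between -0.05 and 0.05 rad/s and linear speed of each of spray_bottle, peg_caddy, jar_lid, red_tub, new_cartridge, glass_jar below 0.02 m/s); the robot touches nothing.
It fails at once if a lever is gripped: the fingers press on both its sides at once (over 3 N each) ((contact force between the fingers and bypass_c2 above 3 N and contact force between the fingers and bypass_c3 above 3 N) or (contact force between the fingers and inlet_c2 above 3 N and contact force between the fingers and inlet_c3 above 3 N) or (contact force between the fingers and outlet_c2 above 3 N and contact force between the fingers and outlet_c3 above 3 N)).
It fails at once if a bystander is moved by more than 20 mm, lifted or tipped (distance of any of spray_bottle, peg_caddy, jar_lid, red_tub, new_cartridge, glass_jar from where it was at the start of the episode above 0.02 m or angle between any of spray_bottle, peg_caddy, jar_lid, red_tub, new_cartridge, glass_jar's own z axis and vertical above 0.3 rad).
It also fails if it takes over 72 s, if anything falls off the work surface, if the arm or the gripper's body presses on something with over 40 N, if the wrist force passes 120 N, or if a joint passes its speed limit or range.

## Working session

There is one attempt and no reset: what is moved stays moved. The work goes in short steps, Python scripts to look and compute and a shell command to move; the robot and the scene stay as the last step left them, time stands still between calls to the robot, and variables do not carry over. Pictures are saved under pics/ and viewed, at most 10 in all, crops included, and the job is handed in when it is done.

```bash
mkdir -p pics; python3 - <<'E'
from workcell import arm
import cv2,numpy as np
s=arm.read_state();print(s['time_s'],s['position'],np.round(s['tcp_rot'],3).tolist(),s['grip_width'])
for n in ['scene','top']:
    p,d=arm.camera(n);cv2.imwrite(f'pics/{n}0.png',p[:,:,::-1]);np.savez(f'{n}0.npz',p=p,d=d)
    m=arm.camera_model(n);print(n,{k:np.round(v,3).tolist() for k,v in m.items() if not isinstance(v,str)})
E
```

```text
0.0 [ 261.86265416 -675.5550224   217.77588824] [[0.932, 0.361, -0.001], [0.361, -0.932, 0.001], [-0.0, -0.002, -1.0]] 93.22904658330057
scene {'camera_matrix': [[542.301, 0.0, 277.667], [0.0, 542.301, 209.271], [0.0, 0.0, 1.0]], 'k1': 0.021, 'eye': [1303.44, -1106.404, 912.559], 'rotation': [[0.775, 0.352, -0.525], [0.632, -0.413, 0.656], [0.014, -0.84, -0.542]]}
top {'camera_matrix': [[446.888, 0.0, 286.636], [0.0, 446.888, 207.207], [0.0, 0.0, 1.0]], 'k1': -0.073, 'eye': [232.043, -99.136, 1245.515], 'rotation': [[0.002, -0.969, 0.246], [-1.0, -0.002, -0.002], [0.003, -0.246, -0.969]]}
```

View pics/top0.png

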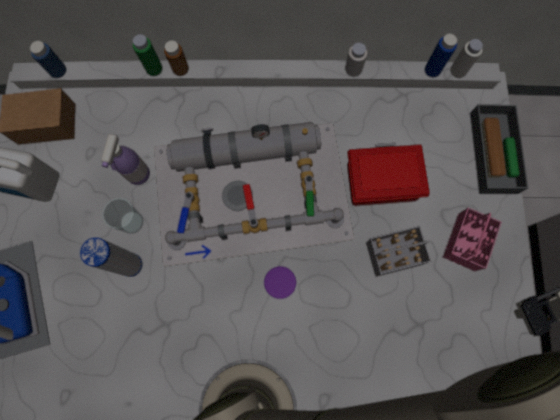

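View pics/scene0.png

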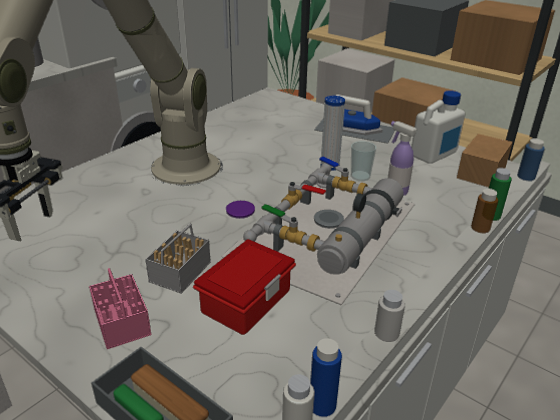

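The top view shows the unit with the flow arrow at (197,252). The red lever runs from about (255,222) to its tip at (248,187). The blue lever has its tip at (182,230) and the green one at (311,214). Beside the unit are the jar (124,217), the cartridge (115,258), the spray bottle (130,165) and the tub (388,173).

```bash
cat > h.py <<'E'
import numpy as np,cv2
from workcell import arm
def cloud(n,p,d,pose=None):
    m=arm.camera_model(n);K=np.array(m['camera_matrix'])
    v,u=np.mgrid[:420,:560];uv=np.stack([u,v],-1).reshape(-1,1,2).astype(float)
    r=cv2.undistortPoints(uv,K,np.array([m['k1'],0,0,0,0.])).reshape(420,560,2)
    c=np.dstack([r,np.ones((420,560))])*d[...,None]
    if n!='wrist': return c@np.array(m['rotation']).T+np.array(m['eye'])
    M=np.array(m['mount']);t=c@M[:3,:3].T+M[:3,3]
    return t@np.array(pose['tcp_rot']).T+np.array(pose['position'])
def masks(p):
    h=cv2.cvtColor(p,cv2.COLOR_RGB2HSV);H,S,V=h[...,0],h[...,1],h[...,2]
    ok=(S>150)&(V>50)
    return dict(red=ok&((H<8)|(H>172)),blue=ok&(H>105)&(H<130),green=ok&(H>45)&(H<80))
E
python3 - <<'E'
from h import *
for n in ['top','scene']:
    f=np.load(n+'0.npz');p,d=f['p'],f['d'];X=cloud(n,p,d)
    for k,m in masks(p).items():
        nc,L,st,ce=cv2.connectedComponentsWithStats(m.astype(np.uint8))
        for i in range(1,nc):
            if st[i,4]<25: continue
            q=X[(L==i)&(d>0)];c=np.median(q,0)
            z=q[(abs(q[:,2]-120)<12)]
            if len(z)<20: continue
            zz=z[:,:2]-z[:,:2].mean(0);ax=np.linalg.svd(zz,full_matrices=False)[2][0];t=zz@ax
            print(n,k,st[i],ce[i].round(),c.round(),'n',len(z),'ends',(z[:,:2].mean(0)+ax*t.min()).round(),(z[:,:2].mean(0)+ax*t.max()).round(),'ang',np.degrees(np.arctan2(ax[1],ax[0])).round(1))
f=np.load('top0.npz');X=cloud('top',f['p'],f['d'])
# plate corners (screws) and bystanders
for nm,(u,v) in dict(scrTL=(163,135),scrBR=(347,237),scrTR=(328,130),scrBL=(170,252),pipeL=(174,238),pipeR=(337,215),jartop=(119,210),cart=(95,252),spray=(111,150),bottlemid=(125,160),tub=(388,170),caddy=(400,250)).items():
    print(nm,np.nanmedian(X[v-1:v+2,u-1:u+2].reshape(-1,3),0).round())
h=X[...,2]
# top view height map, unit region
g=[(x,y) for x in range(1)]
for nm,(a,b,c,e) in dict(jar=(100,145,195,235),cart=(78,145,235,280),spray=(98,150,132,188)).items():
    q=X[c:e,a:b].reshape(-1,3);q=q[q[:,2]>40]
    print(nm,len(q),np.percentile(q,[2,50,98],axis=0).round().tolist())
E
```

```text
top red [ 348  145   81   60 4100] [387. 174.] [ 614. -372.  105.] n 601 ends [ 630. -472.] [ 620. -281.] ang 93.1
top red [243 185  11  24 158] [248. 196.] [546.  -1. 126.] n 157 ends [576.   6.] [513.  -8.] ang -167.3
top blue [178 208  10  25 153] [183. 220.] [482. 166. 126.] n 152 ends [515. 161.] [450. 171.] ang 171.3
top green [306 192   7  24 139] [309. 203.] [ 529. -160.  126.] n 138 ends [ 559. -160.] [ 496. -161.] ang -178.8
scene red [302 185  24   9 110] [313. 189.] [548.  -3. 124.] n 109 ends [515. -11.] [582.   5.] ang 13.8
scene red [ 193  239  103   95 5632] [243. 285.] [ 649. -417.  102.] n 72 ends [ 628. -310.] [ 629. -457.] ang -89.5
scene blue [320 157  19  10  80] [329. 161.] [487. 165. 123.] n 78 ends [451. 169.] [519. 161.] ang -6.1
scene blue [ 311  347   31   69 1409] [325. 384.] [ 978. -559.  144.] n 205 ends [ 959. -572.] [ 995. -540.] ang 40.9
scene green [492 174  19  46 400] [500. 194.] [979. 282. 153.] n 48 ends [989. 297.] [977. 275.] ang -118.8
scene green [262 205  23  12 115] [273. 210.] [ 533. -163.  124.] n 115 ends [ 499. -165.] [ 564. -162.] ang 2.4
scrTL [770. 270.   2.]
scrBR [ 460. -272.    8.]
scrTR [ 783. -225.   13.]
scrBL [416. 223.  10.]
pipeL [441. 196.  84.]
pipeR [ 505. -236.   85.]
jartop [527. 365.  49.]
cart [379. 333. 251.]
spray [634. 329. 230.]
bottlemid [633. 318. 162.]
tub [ 626. -375.  107.]
caddy [ 415. -404.   65.]Traceback (most recent call last):
  File "<stdin>", line 19, in <module>
NameError: name 'y' is not defined
```

Unit yaw comes out at about 8.4°. Stems are roughly red (481,-18), blue (552,157) and green (599,-159). I'll close the fingers, square the tool to the world axes and travel over to the right side of the red lever.

```bash
python3 -m handwheel '[{"linear":[0,0,-0.2],"spin":10.6},{"linear":[0,0,-0.2],"spin":10.6},{"linear":[0.42,-0.88,0],"spin":0},{"linear":[0.42,-0.88,0],"spin":0},{"linear":[0.42,-0.88,0],"spin":0}]' 0 10
python3 -m handwheel '[{"linear":[0.42,-0.88,0],"spin":0},{"linear":[0.42,-0.88,0],"spin":0},{"linear":[0.42,-0.88,0],"spin":0},{"linear":[0.42,-0.88,0],"spin":0},{"linear":[0.42,-0.88,0],"spin":0}]'
python3 - <<'E'
from h import *
f=np.load('top0.npz');X=cloud('top',f['p'],f['d'])
m=arm.camera_model('top');K=np.array(m['camera_matrix']);R=np.array(m['rotation'])
r=cv2.undistortPoints(np.array([[[119.,212.]],[[127,222.]]]),K,np.array([m['k1'],0,0,0,0.])).reshape(2,2)
for (a,b),z in zip(r,(115,4)):
    v=R@[a,b,1];e=np.array(m['eye']);print('jar',(e+v*(z-e[2])/v[2]).round())
s=arm.read_state();print(s['position'].round(1),np.round(s['tcp_rot'],3).tolist())
E
```

```text
time_s: 0.72
position: [338.2, -515.7, 242.3]
tcp_rot: [[1.0, -0.0, -0.0], [-0.0, -1.0, 0.001], [-0.0, -0.001, -1.0]]
contact_force: [0.7, -0.3, 1.1]
grip_width: 47.6
grasp_force: 0.0
time_s: 1.35
position: [464.2, -251.8, 242.5]
tcp_rot: [[1.0, -0.0, -0.0], [-0.0, -1.0, 0.0], [-0.0, -0.0, -1.0]]
contact_force: [0.8, -0.2, 0.7]
grip_width: 1.2
grasp_force: 0.0
jar [505. 339. 115.]
jar [502. 356.   4.]
[ 464.2 -251.8  242.5] [[1.0, -0.0, -0.0], [-0.0, -1.0, 0.0], [-0.0, -0.0, -1.0]]
```

```bash
python3 -m handwheel '[{"linear":[0.41,-0.88,0],"spin":0},{"linear":[0.41,-0.88,0],"spin":0},{"linear":[0.41,-0.88,0],"spin":0},{"linear":[0.41,-0.88,0],"spin":0},{"linear":[0,0,0.2],"spin":0}]'
cat >> h.py <<'E'
def look(n,save=None):
    s=arm.read_state();p,d=arm.camera(n);X=cloud(n,p,d,s)
    if save: cv2.imwrite(f'pics/{save}.png',p[:,:,::-1])
    print(n,s['position'].round(1),s['contact_force'].round(1),s['time_s'])
    for k,m in masks(p).items():
        m=m&(d>0)&(abs(X[...,2]-121)<9)&(X[...,1]<290)&(X[...,1]>-270)&(X[...,0]<680)
        if m.sum()<30: continue
        z=X[m][:,:2];c,w,a=cv2.minAreaRect(z.astype(np.float32))
        zz=z-z.mean(0);ax=np.linalg.svd(zz,full_matrices=False)[2][0]
        print(k,m.sum(),'mean',z.mean(0).round(1),'rect',np.round(c,1),np.round(w,1),'ang',np.degrees(np.arctan2(ax[1],ax[0])).round(1)%180)
E
python3 -c "
from h import *
look('wrist','w1');look('top')"
```

```text
time_s: 1.98
position: [564.1, -37.1, 230.6]
tcp_rot: [[1.0, 0.007, 0.002], [0.007, -1.0, 0.002], [0.002, -0.002, -1.0]]
contact_force: [0.2, -0.7, -0.0]
grip_width: 0.5
grasp_force: 0.0
wrist [564.1 -37.1 230.6] [ 0.2 -0.7 -0. ] 1.975
red 1489 mean [545.5   0.7] rect [544.9   0.7] [68.  19.3] ang 10.800000000000011
blue 1266 mean [491.4 165.2] rect [489.6 166.6] [19.  53.4] ang 170.7
green 590 mean [ 524.8 -158.4] rect [ 527.7 -158.6] [66.8 18.2] ang 1.6999999999999886
top [562.  -40.1 228.6] [-0.9 -0.9 -1. ] 2.025
green 129 mean [ 527.2 -160.9] rect [ 527.2 -159.9] [15.6 62. ] ang 0.5
```

View pics/w1.png

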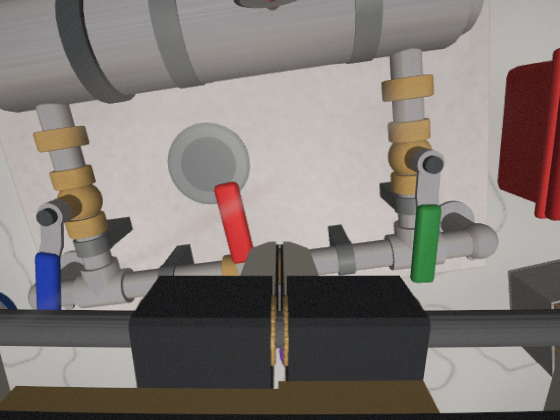

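The wrist view confirms it: red sleeve at (235,222), clear counter space for the closed fingers on its right, and the housing well clear. Next I descend beside it.

```bash
python3 -m handwheel '[{"linear":[0,0,0.9],"spin":0},{"linear":[0,0,0.9],"spin":0},{"linear":[0,0,0.2],"spin":0},{"linear":[0,0,0],"spin":0}]'
python3 -m handwheel '[{"linear":[0,-0.25,0],"spin":0},{"linear":[0,-0.25,0],"spin":0},{"linear":[0,-0.25,0],"spin":0},{"linear":[-0.05,-0.25,0],"spin":0}]'
```

```text
time_s: 2.58
position: [561.9, -43.6, 110.9]
tcp_rot: [[1.0, -0.002, -0.001], [-0.002, -1.0, -0.0], [-0.001, 0.0, -1.0]]
contact_force: [0.1, 0.2, -0.2]
grip_width: 0.2
grasp_force: 0.0
time_s: 3.08
position: [559.4, 17.1, 111.9]
tcp_rot: [[1.0, -0.001, 0.001], [-0.001, -1.0, -0.002], [0.001, 0.002, -1.0]]
contact_force: [0.1, -8.7, 0.9]
grip_width: 0.3
grasp_force: 3.0
```

```bash
python3 -m handwheel '[{"linear":[-0.22,-0.2,0],"spin":0},{"linear":[-0.22,-0.2,0],"spin":0},{"linear":[-0.22,-0.18,0],"spin":0},{"linear":[-0.2,-0.1,0],"spin":0},{"linear":[-0.15,-0.05,0],"spin":0}]'
python3 -m handwheel '[{"linear":[-0.12,-0.03,0],"spin":0},{"linear":[-0.1,0,0],"spin":0}]'
python3 -c "
from h import *
look('wrist','w2');look('top');look('scene')"
```

```text
time_s: 3.7
position: [500.6, 62.4, 112.3]
tcp_rot: [[1.0, 0.0, 0.006], [0.0, -1.0, 0.001], [0.006, -0.001, -1.0]]
contact_force: [5.7, -4.4, -0.9]
grip_width: 0.5
grasp_force: 2.5
time_s: 3.95
position: [488.7, 64.6, 112.5]
tcp_rot: [[1.0, 0.001, 0.008], [0.001, -1.0, 0.001], [0.008, -0.001, -1.0]]
contact_force: [7.7, -1.9, -0.8]
grip_width: 0.4
grasp_force: 3.4
wrist [488.7  64.6 112.5] [ 7.7 -1.9 -0.8] 3.95
red 95 mean [476.5  47.4] rect [480.   46.8] [14.3 46.3] ang 105.0
blue 4154 mean [491.6 165.5] rect [489.5 167. ] [19.7 53.7] ang 170.7
top [488.2  64.6 112.5] [ 6.7 -2.  -2.1] 4.0
red 99 mean [466.   51.4] rect [466.2  51.8] [12.7 65.1] ang 99.3
green 134 mean [ 528.  -160.8] rect [ 527.8 -159.7] [15.9 59.6] ang 0.6999999999999886
scene [488.3  64.6 112.5] [ 5.2 -1.7 -1.6] 4.05
red 55 mean [473.8  40.6] rect [473.9  47.8] [19.6 62.2] ang 105.4
blue 78 mean [487.  164.6] rect [487.5 168.4] [27.7 67.7] ang 172.4
green 114 mean [ 533.  -163.4] rect [ 531.7 -161.1] [67.  21.9] ang 1.3
```

```bash
python3 -m handwheel '[{"linear":[-0.08,0,0],"spin":0},{"linear":[-0.06,0,0],"spin":0}]'
python3 -m handwheel '[{"linear":[-0.06,0,0],"spin":0},{"linear":[0,0,0],"spin":0}]'
```

```text
time_s: 4.35
position: [487.2, 65.0, 113.3]
tcp_rot: [[1.0, 0.001, 0.02], [0.0, -1.0, 0.003], [0.02, -0.003, -1.0]]
contact_force: [26.9, -5.9, -13.5]
grip_width: 0.6
grasp_force: 12.8
time_s: 4.6
position: [486.9, 65.5, 114.0]
tcp_rot: [[1.0, 0.0, 0.026], [0.0, -1.0, 0.004], [0.026, -0.004, -1.0]]
contact_force: [30.1, -5.0, -13.1]
grip_width: 0.3
grasp_force: 14.2
```

Force rose to 30 N with no further motion, so the red lever is on its stop. I'll back off, lift and move to the right of the blue lever.

```bash
python3 -m handwheel '[{"linear":[0.5,0,0],"spin":0},{"linear":[0.3,0,0],"spin":0},{"linear":[0,0,-1],"spin":0},{"linear":[0,0,-1],"spin":0},{"linear":[0,0,0],"spin":0}]'
python3 -c "
from h import *
look('wrist','w2b');look('top')"
```

```text
time_s: 5.22
position: [523.8, 65.0, 236.1]
tcp_rot: [[1.0, 0.001, 0.01], [0.001, -1.0, 0.003], [0.01, -0.003, -1.0]]
contact_force: [-0.0, -0.3, -1.5]
grip_width: 0.3
grasp_force: 0.0
wrist [523.8  65.  236.1] [-0.  -0.3 -1.5] 5.225
red 403 mean [473.5  29.1] rect [472.2  29.4] [19.7 18. ] ang 31.19999999999999
blue 1243 mean [485.9 167.4] rect [482.7 167.9] [18.8 66.7] ang 171.2
green 878 mean [ 524.2 -156.4] rect [ 527.4 -157.9] [67.6 18.4] ang 5.199999999999989
top [522.5  64.7 233.8] [ 0.4  0.3 -0.3] 5.275
red 150 mean [468.6  50.1] rect [468.9  51.1] [17.3 63.2] ang 99.1
green 131 mean [ 528.3 -161. ] rect [ 528.  -159.8] [15.7 59.9] ang 0.9000000000000057
```

View pics/w2b.png

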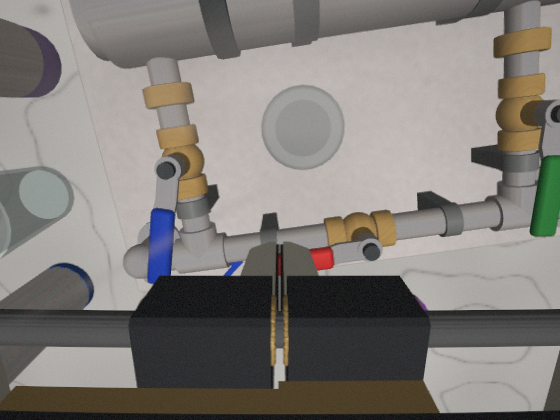

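Red lies in line with the main pipe (sleeve end at (320,259), 99°), and blue's sleeve is at (160,245). Next I go to blue's right side.

```bash
python3 -m handwheel '[{"linear":[-0.4,-0.54,0],"spin":0},{"linear":[-0.4,-0.54,0],"spin":0},{"linear":[0,0,0.9],"spin":0},{"linear":[0,0,0.9],"spin":0},{"linear":[0,0,0.3],"spin":0}]'
python3 -m handwheel '[{"linear":[0,-0.2,0],"spin":0},{"linear":[0,-0.2,0],"spin":0},{"linear":[0,-0.2,0],"spin":0}]'
```

```text
time_s: 5.95
position: [470.8, 128.0, 101.2]
tcp_rot: [[1.0, 0.001, -0.006], [0.001, -1.0, -0.002], [-0.006, 0.002, -1.0]]
contact_force: [1.1, 0.1, 0.5]
grip_width: 0.9
grasp_force: 0.0
time_s: 6.32
position: [473.2, 163.3, 105.2]
tcp_rot: [[1.0, -0.001, -0.0], [-0.001, -1.0, -0.002], [-0.0, 0.002, -1.0]]
contact_force: [1.7, -8.5, -0.9]
grip_width: 0.3
grasp_force: 3.5
```

```bash
python3 -m handwheel '[{"linear":[0.05,-0.2,-0.02],"spin":0},{"linear":[0.07,-0.22,-0.02],"spin":0},{"linear":[0.2,-0.25,-0.02],"spin":0},{"linear":[0.2,-0.22,0],"spin":0},{"linear":[0.15,-0.1,0],"spin":0}]'
python3 -m handwheel '[{"linear":[0.12,-0.05,0],"spin":0},{"linear":[0.1,-0.02,0],"spin":0}]'
```

```text
time_s: 6.95
position: [511.9, 223.4, 108.8]
tcp_rot: [[1.0, 0.001, -0.003], [0.0, -1.0, -0.002], [-0.003, 0.002, -1.0]]
contact_force: [-4.3, -6.0, 0.4]
grip_width: 0.7
grasp_force: 2.8
time_s: 7.2
position: [519.7, 226.3, 108.3]
tcp_rot: [[1.0, 0.002, -0.013], [0.002, -1.0, -0.005], [-0.013, 0.005, -1.0]]
contact_force: [-28.6, -7.0, 19.8]
grip_width: 0.7
grasp_force: 14.8
```

```bash
python3 -m handwheel '[{"linear":[0.06,0,0],"spin":0},{"linear":[0,0,0],"spin":0}]'
python3 -c "
from h import *
look('top')"
```

```text
time_s: 7.45
position: [519.8, 226.3, 108.4]
tcp_rot: [[1.0, 0.003, -0.018], [0.003, -1.0, -0.006], [-0.018, 0.006, -1.0]]
contact_force: [-29.2, -6.0, 20.4]
grip_width: 0.0
grasp_force: 15.2
top [519.8 226.3 108.4] [-29.2  -6.   20.4] 7.45
red 158 mean [468.8  51.8] rect [469.   52.1] [16.9 65.8] ang 98.5
blue 46 mean [543.7 202.4] rect [543.2 202.8] [13.8 23.3] ang 97.1
green 128 mean [ 528.7 -160.9] rect [ 528.1 -159.7] [15.8 60.4] ang 1.3000000000000114
```

Blue is on its stop at about 97–98°. I'll retreat, lift and check it.

```bash
python3 -m handwheel '[{"linear":[-0.4,0,0],"spin":0},{"linear":[-0.3,0,0],"spin":0},{"linear":[0,0,-1],"spin":0},{"linear":[0,0,-1],"spin":0},{"linear":[0,0.6,0],"spin":0}]'
python3 -c "
from h import *
look('wrist','w3');look('top')"
```

```text
time_s: 8.12
position: [490.6, 195.4, 233.3]
tcp_rot: [[1.0, 0.004, 0.009], [0.004, -1.0, 0.006], [0.009, -0.006, -1.0]]
contact_force: [-0.2, -0.7, -0.7]
grip_width: 0.6
grasp_force: 0.0
wrist [490.6 195.4 233.3] [-0.2 -0.7 -0.7] 8.125
red 1810 mean [469.   55.9] rect [468.2  55.2] [19.  68.5] ang 98.8
blue 1020 mean [534.  235.8] rect [533.2 227.5] [64.9 16. ] ang 91.7
top [489.3 188.1 231.3] [-1.  -5.7 -1.8] 8.175
red 160 mean [468.7  51.6] rect [468.7  51.9] [17.3 65.8] ang 98.6
blue 35 mean [543.3 200. ] rect [544.3 200.3] [14.5 16.5] ang 93.6
green 130 mean [ 528.  -160.7] rect [ 528.  -159.7] [15.9 60.2] ang 1.5999999999999943
```

View pics/w3.png

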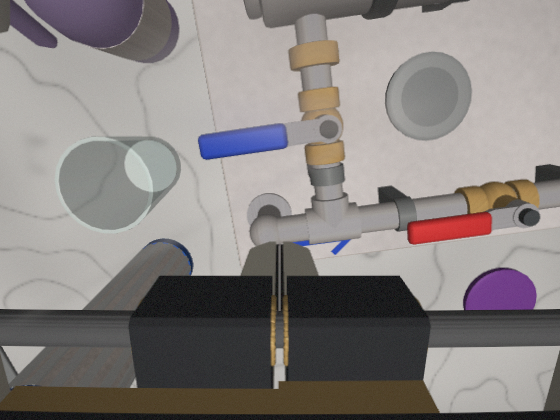

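Blue (240,140) is square across its pipe, red (450,228) is in line, and the jar and bottles have not moved. Next is the right side of the green lever.

```bash
python3 -m handwheel '[{"linear":[0.07,0.93,0],"spin":0},{"linear":[0.07,0.93,0],"spin":0},{"linear":[0.07,0.93,0],"spin":0},{"linear":[0.07,0.93,0],"spin":0},{"linear":[0.07,0.93,0],"spin":0}]'
python3 -m handwheel '[{"linear":[0.07,0.93,0],"spin":0},{"linear":[0.07,0.9,0],"spin":0},{"linear":[0,0,0],"spin":0}]'
python3 -c "
from h import *
look('wrist','w4')"
```

```text
time_s: 8.85
position: [509.8, -88.1, 228.6]
tcp_rot: [[1.0, 0.001, 0.001], [0.001, -1.0, 0.0], [0.001, -0.0, -1.0]]
contact_force: [0.4, 0.2, 0.9]
grip_width: 0.6
grasp_force: 0.0
time_s: 9.22
position: [517.8, -201.1, 228.4]
tcp_rot: [[1.0, -0.006, 0.001], [-0.006, -1.0, -0.002], [0.001, 0.002, -1.0]]
contact_force: [-0.4, 1.2, -0.7]
grip_width: 0.7
grasp_force: 0.0
wrist [ 517.8 -201.1  228.4] [-0.4  1.2 -0.7] 9.225
red 504 mean [472.3  26.9] rect [472.   29.3] [19.3 21.6] ang 133.3
green 97 mean [ 523.1 -157.5] rect [ 520.1 -160. ] [53.3 18.6] ang 8.400000000000006
```

View pics/w4.png

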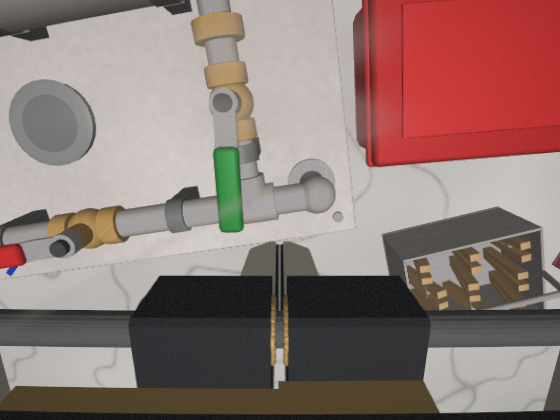

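Green's sleeve is at (229,190), with free space on its right. The tub and caddy are low and clear of the hand.

```bash
python3 -m handwheel '[{"linear":[0,0,0.9],"spin":0},{"linear":[0,0,0.9],"spin":0},{"linear":[0,0,0.15],"spin":0},{"linear":[0,0,0],"spin":0}]'
python3 -m handwheel '[{"linear":[0,-0.25,0],"spin":0},{"linear":[0,-0.25,0],"spin":0},{"linear":[0,-0.2,0],"spin":0}]'
```

```text
time_s: 9.78
position: [518.2, -196.1, 111.7]
tcp_rot: [[1.0, 0.001, -0.0], [0.001, -1.0, 0.0], [-0.0, -0.0, -1.0]]
contact_force: [-0.1, 0.1, 0.1]
grip_width: 0.3
grasp_force: 0.0
time_s: 10.15
position: [519.3, -156.0, 113.2]
tcp_rot: [[1.0, -0.001, 0.005], [-0.001, -1.0, -0.003], [0.005, 0.003, -1.0]]
contact_force: [2.2, -8.7, -0.8]
grip_width: 0.3
grasp_force: 3.6
```

```bash
python3 -m handwheel '[{"linear":[0.05,-0.2,0.05],"spin":0},{"linear":[0.07,-0.22,0],"spin":0},{"linear":[0.2,-0.25,0],"spin":0},{"linear":[0.2,-0.22,0],"spin":0},{"linear":[0.15,-0.1,0],"spin":0}]'
python3 -m handwheel '[{"linear":[0.12,-0.05,0],"spin":0},{"linear":[0.1,-0.02,0],"spin":0},{"linear":[0,0,0],"spin":0}]'
```

```text
time_s: 10.78
position: [557.5, -95.6, 109.8]
tcp_rot: [[1.0, -0.0, 0.0], [-0.0, -1.0, -0.001], [0.0, 0.001, -1.0]]
contact_force: [-4.5, -6.4, 0.0]
grip_width: 0.4
grasp_force: 2.8
time_s: 11.15
position: [565.8, -92.0, 109.2]
tcp_rot: [[1.0, -0.001, -0.009], [-0.001, -1.0, -0.0], [-0.009, 0.0, -1.0]]
contact_force: [-14.5, -5.9, 7.8]
grip_width: 0.4
grasp_force: 7.7
```

```bash
python3 -m handwheel '[{"linear":[0.1,0,0],"spin":0},{"linear":[0.06,0,0],"spin":0},{"linear":[0,0,0],"spin":0}]'
python3 -m handwheel '[{"linear":[-0.5,0,0],"spin":0},{"linear":[-0.4,0,0],"spin":0},{"linear":[0,0,-1],"spin":0},{"linear":[0,0,-1],"spin":0},{"linear":[-0.5,0.3,0],"spin":0}]'
python3 -m handwheel '[{"linear":[-0.5,0.3,0],"spin":0},{"linear":[0,0,0],"spin":0},{"linear":[0,0,0],"spin":0}]'
python3 -c "
from h import *
look('wrist','w5');look('top','t5');look('scene')"
```

```text
time_s: 11.52
position: [566.6, -91.8, 108.8]
tcp_rot: [[1.0, -0.001, -0.024], [-0.001, -1.0, 0.001], [-0.024, -0.001, -1.0]]
contact_force: [-39.3, -4.1, 28.3]
grip_width: 0.3
grasp_force: 20.0
time_s: 12.15
position: [500.7, -107.9, 234.0]
tcp_rot: [[1.0, 0.003, 0.012], [0.003, -1.0, -0.0], [0.012, 0.0, -1.0]]
contact_force: [-0.5, 0.1, -1.2]
grip_width: 0.6
grasp_force: 0.0
time_s: 12.52
position: [467.7, -126.7, 229.5]
tcp_rot: [[1.0, 0.001, 0.003], [0.001, -1.0, 0.0], [0.003, -0.0, -1.0]]
contact_force: [0.1, -0.9, 0.1]
grip_width: 0.4
grasp_force: 0.0
wrist [ 467.7 -126.7  229.5] [ 0.1 -0.9  0.1] 12.525
red 1911 mean [468.7  51.4] rect [468.   53.4] [19.4 69.7] ang 98.3
top [ 467.9 -126.6  229.1] [ 0.4 -0.7 -0.4] 12.575
red 155 mean [468.9  51.4] rect [468.4  52. ] [17.3 65.7] ang 98.5
blue 139 mean [539.7 223.8] rect [540.2 223.7] [15.9 63.2] ang 98.5
scene [ 467.9 -126.7  228.8] [ 0.9 -0.2 -0.8] 12.625
red 77 mean [473.4  50.1] rect [473.3  50.3] [18.8 72.1] ang 98.5
blue 71 mean [543.7 221.8] rect [542.8 222.7] [20.4 71. ] ang 99.8
green 95 mean [590.  -94.1] rect [588.3 -92.8] [18.8 68.8] ang 99.5
```

View pics/w5.png

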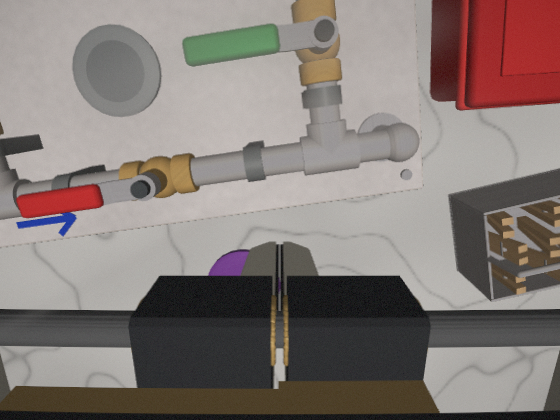

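View pics/t5.png

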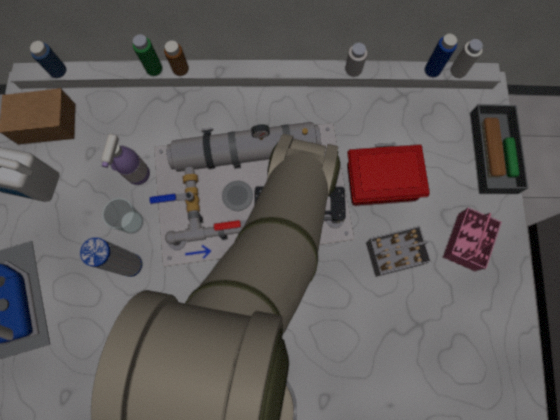

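The wrist view shows green (230,45) parallel to red (60,201). All three levers measure 98–100°, within about 1.5° of the main pipe's direction. The top view shows the bystanders where they were at the start, and the arm touches nothing.

```bash
python3 -c "
from workcell import arm
print(arm.hand_in())"
```

```text
the job is handed in; nothing more can be done
None
```

The filter is on bypass and the job is handed in: red bypass open, then blue inlet shut, then green outlet shut, each pushed to its stop; the bystanders look unmoved in the last picture, and hand-in returned no verdict.

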